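# Take out the full wheel-weight cassette

### The job

Two identical-looking cassettes of steel wheel-balancing weights are latched in their docks on the bench; one is full, the other nearly empty, and only their weight tells which. Find the full one by feel, pinch its two side catches together between the fingers, lift it straight out and finish while still holding it by the pinched catches, upright and still, its underside at least 10 cm above the bench. The nearly empty cassette must end seated and latched in its own dock and let go, and the other things on the bench must be left where they are.

Things in the scene. Friction and masses are not known exactly. Their poses are not given: they have to be found in the camera images.
- dock_left: left dock (left = larger y): open-topped dark steel bay fixed to the bench, 80 mm (x) by 94 mm (y), 52 mm tall; origin at the centre of its underside, z up. The cassette stands on its inner floor, 10 mm above the origin, between guides with about 1 mm play, up to 52 mm. On the +y and -y sides latch lips (40 to 52 mm above the origin) overhang the toes of the cassette's catches. Both docks are alike.
- cassette_left: cassette in the left dock: closed upright grey box 60 mm (x) by 44 mm (y), 100 mm tall, a catch on its +y and -y sides; origin at the centre of its underside, axes as the dock's. Either cassette may be the full one, drawn anew each time: full about 0.80 kg (0.7 to 0.9), nearly empty about 0.25 kg, identical outside. With the catches pinched it can also be lowered back; let go when seated, they spring out under the lips.
- cassette_left_grip (a point): point midway between that cassette's two catch pads, 80 mm above its underside; axes as the cassette's, pinch along y. Pads: 34 mm wide (x), from 17 mm below to 16 mm above this point, 64 mm over the outside when out, 52 mm pressed. Seated, it is 90 mm above the bench. It can rise only with both catches pinched: toes pass the lips after 22 mm, the underside leaves the dock after 42 mm.
- catch_left_a (a joint): travel in m of the catch on the +y side of that cassette: 0 = sprung out (latched when seated), 0.006 = fully pressed inward; it must be in by about 0.004 to 0.005 to clear the lip. Spring: 2.5 N to start, 5.5 N fully in.
- catch_left_b (a joint): travel in m of the catch on the -y side of that cassette: 0 = sprung out (latched when seated), 0.006 = fully pressed inward; it must be in by about 0.004 to 0.005 to clear the lip. Spring: 2.5 N to start, 5.5 N fully in.
- dock_right: right dock (left = larger y): open-topped dark steel bay fixed to the bench, 80 mm (x) by 94 mm (y), 52 mm tall; origin at the centre of its underside, z up. The cassette stands on its inner floor, 10 mm above the origin, between guides with about 1 mm play, up to 52 mm. On the +y and -y sides latch lips (40 to 52 mm above the origin) overhang the toes of the cassette's catches. Both docks are alike.
- cassette_right: cassette in the right dock: closed upright grey box 60 mm (x) by 44 mm (y), 100 mm tall, a catch on its +y and -y sides; origin at the centre of its underside, axes as the dock's. Either cassette may be the full one, drawn anew each time: full about 0.80 kg (0.7 to 0.9), nearly empty about 0.25 kg, identical outside. With the catches pinched it can also be lowered back; let go when seated, they spring out under the lips.
- cassette_right_grip (a point): point midway between that cassette's two catch pads, 80 mm above its underside; axes as the cassette's, pinch along y. Pads: 34 mm wide (x), from 17 mm below to 16 mm above this point, 64 mm over the outside when out, 52 mm pressed. Seated, it is 90 mm above the bench. It can rise only with both catches pinched: toes pass the lips after 22 mm, the underside leaves the dock after 42 mm.
- catch_right_a (a joint): travel in m of the catch on the +y side of that cassette: 0 = sprung out (latched when seated), 0.006 = fully pressed inward; it must be in by about 0.004 to 0.005 to clear the lip. Spring: 2.5 N to start, 5.5 N fully in.
- catch_right_b (a joint): travel in m of the catch on the -y side of that cassette: 0 = sprung out (latched when seated), 0.006 = fully pressed inward; it must be in by about 0.004 to 0.005 to clear the lip. Spring: 2.5 N to start, 5.5 N fully in.
- wheel_nut: wheel nut, hexagonal, steel, 26 mm wide, 30 mm tall; a bystander
- socket: dark steel wrench socket standing on end, 29 mm across, 50 mm tall; a bystander
- centring_cone: steel wheel-centring cone, 76 mm across its foot, 55 mm tall; a bystander
- paste_jar: white jar of mounting paste, 72 mm across, 80 mm tall; a bystander
- spray_can: bare aluminium spray can, 64 mm across, 180 mm tall; a bystander
- screwdriver: screwdriver lying flat; a bystander
- spanner: spanner lying flat; a bystander
Things that resemble listed ones, but are neither listed nor needed, are in the scene too. What is shaped like the dock_left but orange is not meant.

How it is judged:
At the end, for the whole second after the job is handed in: The full cassette is held off its dock, both catches in over 3 mm, underside over 95 mm up, within 0.2 rad of upright, still; the other is seated in its dock (6 mm sideways, 3 mm in height), catches out (under 2 mm), untouched, and presses on the dock with 0.8 to 4.8 N, as only the emptier one does (((height (world z) of cassette_left_grip above 0.175 m and angle between cassette_left_grip's own z axis and vertical below 0.2 rad and contact force between the fingers and cassette_left above 3 N and value of joint each of catch_left_a, catch_left_b above 0.003 m and contact force between cassette_left and dock_left below 0.3 N and linear speed of cassette_left below 0.05 m/s and z of cassette_right_grip in the frame of dock_right between 0.087 and 0.0925 m and horizontal distance between cassette_right_grip and dock_right below 0.006 m and value of joint each of catch_right_a, catch_right_b below 0.002 m and contact force between cassette_right and dock_right between 0.8 and 4.8 N and contact force between each of the arm, the fingers and cassette_right below 0.3 N) or (height (world z) of cassette_right_grip above 0.175 m and angle between cassette_right_grip's own z axis and vertical below 0.2 rad and contact force between the fingers and cassette_right above 3 N and value of joint each of catch_right_a, catch_right_b above 0.003 m and contact force between cassette_right and dock_right below 0.3 N and linear speed of cassette_right below 0.05 m/s and z of cassette_left_grip in the frame of dock_left between 0.087 and 0.0925 m and horizontal distance between cassette_left_grip and dock_left below 0.006 m and value of joint each of catch_left_a, catch_left_b below 0.002 m and contact force between cassette_left and dock_left between 0.8 and 4.8 N and contact force between each of the arm, the fingers and cassette_left below 0.3 N))); the arm keeps its last pose, push and grip.
It fails at once if one of the other things on the bench is moved by more than 30 mm (distance of any of wheel_nut, socket, centring_cone, paste_jar, spray_can, screwdriver, spanner from where it was at the start of the episode above 0.03 m).
It also fails if it takes over 48 s, if anything falls off the work surface, if the arm or the gripper's body presses on something with over 40 N, if the wrist force passes 120 N, or if a joint passes its speed limit or range.

### The arm

A 6-joint arm with a two-finger parallel gripper is mounted at the origin on the work surface. World frame = base frame: x ahead of the robot, y to its left, z up, the work surface at z = 0. Lengths are in m, angles in rad, forces in N, time in s.
With the tool pointing down it reaches from about 0.325 to 0.925 m from the base axis. Payload 3.1 kg.
Tool frame: the origin (TCP) lies on the front face of the gripper's body, between the roots of the fingers; the fingertips stand arm.tip_reach ahead of it and the grasp point (between the pads) lies 54 mm ahead of it (arm.tip_reach is the distance from the TCP to the fingertips, in m); z points along the fingers, y is the direction in which the jaws open and shut (so a half turn about z gives the same grasp; the last joint's range is limited). The gripper opens to 85 mm and grips with 20 to 120 N. Pads are 22 mm wide; open, the fingers measure 114 mm over their backs; the gripper's body (76 mm by 85 mm) begins 54 mm behind the grasp point. The pads swing forward as they close: fully open they stand 13 mm farther back than shut.
Start: joints at [-1.321, 0.217, 1.613, -0, 1.311, -0.112], TCP at [0.221, -0.585, 0.304] pointing down, gripper open.
Joint ranges: [-2.75, 2.75], [-0.78, 2.1], [0.31, 2.55], [-1.13, 4.27], [0.13, 2.63], [-2.58, 2.58]. Speed limits (rad/s): [2.79, 2.79, 3.14, 3.14, 3.14, 3.14].

### API

Orientations are given as a unit quaternion [x, y, z, w].
In Python, from station import arm gives the robot as it stands.
- The arm moves only by the tool play_rows, never from a script. Its argument "series" is a list of rows, each a list of 3 entries, a list of its own where there are three numbers: the turn, a rotation vector about the tool's x, y, z in rad, then the shift along the tool's x, y, z in cm, then the closure, from 0 (fully open) to 1 (shut). A call has 1 to 20 rows; each row is the pose to reach, as a shift and turn from the pose measured when the call began, along the tool's axes at that moment; what a row does not reach only later rows make up. A row lasts 1/12 s, in which the tool goes at most 41.7 mm and 7.16 degrees, less where a joint would pass 70% of its speed; a pose out of reach is approached as far as the arm can. A call with a gripper value outside its range is refused whole. The fingers move at their own pace and stop on an object; "newtons" is the grip in N (left out, the last holds). Time passes only in rows, so rows that repeat a pose let the fingers close. It gives the time, the measured TCP pose, the force and the opening at its end, in the units of the state.
- arm.get_obs(): the state, without advancing time (a new reading comes with each control period).
- arm.snapshot(name): name is "scene" or "top" or "wrist"; returns (picture, depth): 384x512x3 uint8, red, green, blue; 384x512 float32, m along the optical axis (not along the pixel's ray), 0 where there is no reading.
- arm.camera_info(name): a dict with "camera_matrix" (3x3 intrinsics, pixels), "R" (3x3) and "t" (3): a world point X has camera coordinates R X + t. Camera axes: x right, y down, z forward; pixel columns grow to the right and rows downward; lengths in m; the calibration is good to about 2 mm. A picture is of the moment at which its call begins: read the wrist's pose just before it. camera_info takes no time and is no camera call; for the wrist camera it gives the pose at the moment of the call.
- arm.hand_in(): hands the job in, once; it reports no verdict.
Trained networks look in the newest picture that a camera, given by its name, has taken for a name from the list of things; names that differ only in an ending like _2 or _b are one class to them, and where a whole thing is asked for, a point or a joint stands for the part that bears it (a point fixed in the world has none). Each returns a list of dicts, best first, with "confidence" (0 to 1); they miss things now and then, are a little off and sometimes report something else, mostly with a low value. They report only what shows in the picture. A call takes as long as a camera call. They do not tell look-alikes from the thing itself.
- arm.outline_of(camera, target): "pixels" (384x512 bool, what is visible of it) and "pixel" ([column, row] in pixels, amid what is visible of it).
- arm.spot_point(camera, target): "pixel" ([column, row] in pixels: a listed point, or the origin of a listed thing).
The state is a dict: "time_s": time; "joint_pos": joint angles; "joint_vel": joint speeds; "tau": joint torques, N m; "position": TCP position; "tool_rot": TCP orientation; "ft_force": force on the tool from outside, world axes, zero at the start; "moment": the same for the moment, N m; "gripper_width": finger opening in m.
Only numpy, scipy, OpenCV 4.12 (cv2) and the standard library are available. Lean on these libraries where they do the work, as an engineer would, in place of code of your own. Each camera call takes 0.05 s, during which the arm holds its last target.

## Working session

There is one attempt and no reset: what is moved stays moved. The work goes in short steps, Python scripts to look and compute and a tool call to move; the robot and the scene stay as the last step left them, time stands still between calls to the robot, and variables do not carry over. Pictures are saved under pics/ and viewed, and the job is handed in when it is done.

Besides the shell and the picture viewer there is one more tool, called after "Emit:" as a command line: name --argument value ..., lists and objects as JSON in quotes. play_rows: Moves the arm, as the interface text tells. Its arguments: {"type":"object","properties":{"series":{"type":"array"},"newtons":{"type":"number"}},"required":["series"]}

```bash
ls; mkdir -p pics; cat > h.py <<'E'
import numpy as np,cv2
from station import arm
def save(n,f,im): cv2.imwrite(f'pics/{f}.png',im[:,:,::-1])
def px2w(cam,px,depth,info=None):
    i=info or arm.camera_info(cam); K=np.array(i['camera_matrix']);R=np.array(i['R']);t=np.array(i['t'])
    u,v=px; d=depth[int(round(v)),int(round(u))]
    c=np.linalg.inv(K)@np.array([u,v,1])*d
    return R.T@(c-t)
def cloud(cam,depth):
    i=arm.camera_info(cam); K=np.array(i['camera_matrix']);R=np.array(i['R']);t=np.array(i['t'])
    v,u=np.mgrid[:depth.shape[0],:depth.shape[1]]
    c=np.stack([u,v,np.ones_like(u)],-1)@np.linalg.inv(K).T*depth[...,None]
    return (c-t)@R
E
python3 - <<'E'
from h import *
np.set_printoptions(precision=4,suppress=True)
print(arm.get_obs(),arm.tip_reach)
for c in ['scene','top']:
    p,d=arm.snapshot(c); save(c,c+'0',p); np.savez(f'{c}0.npz',p=p,d=d)
    for n in ['cassette_left','dock_left','cassette_left_grip']:
        for r in arm.spot_point(c,n): print(c,n,r['confidence'],r['pixel'])
E
```

```text
pics
{'time_s': 0.0, 'joint_pos': array([-1.3212,  0.2178,  1.6149, -0.    ,  1.3113, -0.1122]), 'joint_vel': array([-0.0014,  0.0009, -0.0006, -0.0003,  0.0013,  0.    ]), 'tau': array([ -0.0003, -39.6847, -30.3855,  -0.0002,   0.0098,   0.    ]), 'position': array([ 0.2211, -0.5839,  0.3025]), 'tool_rot': array([ 0.9837,  0.1799, -0.0001, -0.0012]), 'ft_force': array([-0.2935,  0.4349, -0.4431]), 'moment': array([-0.0045, -0.0325,  0.0123]), 'gripper_width': 0.08514686783844747} 0.0726
scene dock_left 0.93 [311.1, 141.7]
scene dock_left 0.87 [295.3, 177.3]
scene cassette_left_grip 0.59 [300.6, 160.4]
top cassette_left 0.93 [198.4, 211.9]
top dock_left 0.93 [163.4, 248.2]
top dock_left 0.67 [199.5, 210.2]
top cassette_left_grip 0.59 [194.4, 208.4]
```

View pics/scene0.png

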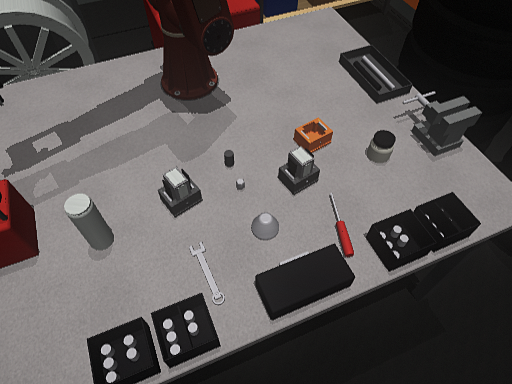

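View pics/top0.png

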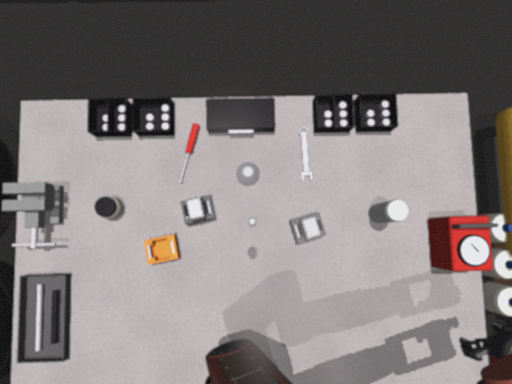

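The scene view shows the docks with cassettes at about (300,172) and (180,192), and the orange decoy at (314,133). In the top view the left cassette is at (198,210), the right one at (308,228), and the orange empty look-alike at (163,249). I choose the two dark docks that hold grey cassettes. Next I measure their poses from depth.

```bash
python3 - <<'E'
from h import *
np.set_printoptions(precision=4,suppress=True)
z=np.load('top0.npz');P=cloud('top',z['d']);p=z['p']
for n,(u,v) in dict(L=(198,210),R=(308,228)).items():
    W=P[v-25:v+25,u-25:u+25].reshape(-1,3)
    print(n,'zmax',np.sort(W[:,2])[-5:])
    for lo,hi in((0.095,0.125),(0.045,.06),(0.02,.125)):
        m=W[(W[:,2]>lo)&(W[:,2]<hi)]
        if len(m)<5: print(len(m));continue
        r=cv2.minAreaRect((m[:,:2]*1000).astype(np.float32)); print(lo,len(m),m.mean(0),r)
i=arm.camera_info('top');print(-np.array(i['R']).T@i['t'],np.array(i['camera_matrix'])[0])
out=[cv2.resize(p[v-30:v+30,u-40:u+40],None,fx=5,fy=5,interpolation=cv2.INTER_CUBIC) for u,v in((198,210),(308,228))]
save(0,'crop0',np.hstack(out))
z=np.load('scene0.npz');P=cloud('scene',z['d'])
for n,(u,v) in dict(L=(300,170),R=(180,190)).items():
    W=P[v-35:v+35,u-30:u+30].reshape(-1,3)
    m=W[(W[:,2]>.1)&(W[:,2]<.12)];print('scene',n,len(m),m.mean(0),cv2.minAreaRect((m[:,:2]*1000).astype(np.float32)))
E
```

```text
L zmax [1.2901 1.2901 1.2901 1.2901 1.2901]
0.095 356 [0.5728 0.161  0.1099] ((573.3050537109375, 161.7901611328125), (61.136146545410156, 64.1856918334961), 10.307710647583008)
0.045 289 [0.5702 0.155  0.0524] ((564.8126220703125, 182.94482421875), (86.98524475097656, 149.818603515625), 21.168853759765625)
0.02 744 [0.5706 0.1573 0.0809] ((564.6663818359375, 182.9330291748047), (87.47054290771484, 150.26495361328125), 21.52092933654785)
R zmax [1.2901 1.2901 1.2901 1.2901 1.2901]
0.095 358 [ 0.5077 -0.182   0.1096] ((507.78314208984375, -182.62948608398438), (61.127647399902344, 63.76868438720703), 13.08831787109375)
0.045 296 [ 0.5069 -0.1749  0.0525] ((507.7378845214844, -183.00982666015625), (74.5213394165039, 94.5388412475586), 15.377457618713379)
0.02 736 [ 0.5069 -0.1769  0.0815] ((507.96612548828125, -182.56912231445312), (74.92048645019531, 94.65455627441406), 15.957624435424805)
[ 0.4973 -0.0006  1.2901] [395.9304   0.     255.6749]
scene L 361 [0.5749 0.1582 0.1085] ((572.3106079101562, 159.44741821289062), (62.319435119628906, 65.15608215332031), 7.018123149871826)
scene R 386 [ 0.5105 -0.1851  0.1089] ((506.998779296875, -185.05538940429688), (63.23847579956055, 63.91488265991211), 14.98751163482666)
```

View pics/crop0.png

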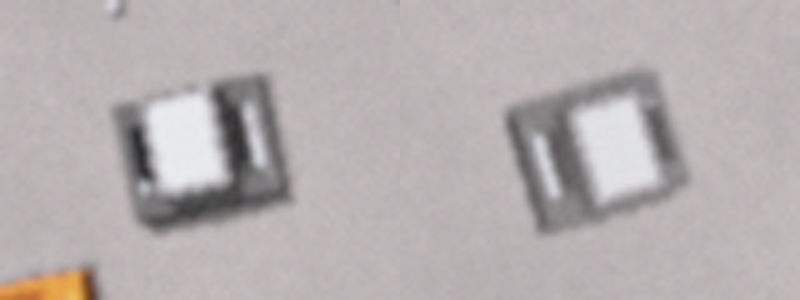

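```bash
cat >> h.py <<'E'
from scipy.spatial.transform import Rotation as Ro
def delta(pos,yaw):
    """tool-frame shift (cm) & turn from now to TCP at pos, pointing down, tool x at yaw (deg)"""
    o=arm.get_obs();T=Ro.from_quat(o['tool_rot'])
    best=None
    for k in (0,180):
        a=np.radians(yaw+k); G=Ro.from_matrix(np.array([[np.cos(a),np.sin(a),0],[np.sin(a),-np.cos(a),0],[0,0,-1]]))
        rv=(T.inv()*G).as_rotvec()
        if best is None or np.linalg.norm(rv)<np.linalg.norm(best): best=rv
    s=T.inv().apply(np.array(pos)-o['position'])*100
    return np.round(best,3),np.round(s,2)
E
python3 - <<'E'
from h import *
np.set_printoptions(precision=4,suppress=True)
i=arm.camera_info('wrist');o=arm.get_obs();T=Ro.from_quat(o['tool_rot'])
R=np.array(i['R']);c=-R.T@i['t'];print('cam in tool',T.inv().apply(c-o['position']),'fwd in tool',T.inv().apply(R[2]),i['camera_matrix'])
print(delta([.508,-.1835,.30],15.2))
print(delta([.508,-.1835,.144],15.2))
E
```

```text
cam in tool [ 0.0761  0.0004 -0.0704] fwd in tool [-0.298   0.0001  0.9546] [[281.2414   0.     257.1695]
 [  0.     281.2414 191.5779]
 [  0.       0.       1.    ]]
(array([-0.   , -0.   ,  0.097]), array([ 41.01, -27.35,   0.38]))
(array([-0.   , -0.   ,  0.097]), array([ 41.01, -27.34,  15.98]))
```

Emit:
play_rows --series '[[[0,0,0.01],[3.4,-2.3,0],0],[[0,0,0.02],[6.8,-4.6,0],0],[[0,0,0.03],[10.2,-6.9,0],0],[[0,0,0.04],[13.6,-9.1,0],0],[[0,0,0.05],[17,-11.4,0],0],[[0,0,0.06],[20.5,-13.7,0],0],[[0,0,0.07],[24,-16,0],0],[[0,0,0.08],[27.3,-18.2,0],0],[[0,0,0.09],[30.7,-20.5,0.1],0],[[0,0,0.097],[34.1,-22.8,0.2],0],[[0,0,0.097],[37.5,-25,0.3],0],[[0,0,0.097],[41,-27.35,0.4],0],[[0,0,0.097],[41,-27.35,0.4],0],[[0,0,0.097],[41,-27.35,0.4],0],[[0,0,0.097],[41,-27.35,0.4],0]]' --newtons 40

```text
time_s: 1.65
position: [0.5078, -0.1835, 0.2998]
tool_rot: [0.991, 0.133, -0.0, 0.0]
ft_force: [-0.6, 0.0, 0.1]
gripper_width: 0.0852
```

```bash
python3 - <<'E'
from h import *
np.set_printoptions(precision=4,suppress=True)
o=arm.get_obs();print(o['time_s'],o['position'],o['ft_force'])
i=arm.camera_info('wrist')
p,d=arm.snapshot('wrist');save(0,'w1',p);P=cloud('wrist',d)
for lo,hi in((0.1,.12),(.045,.06)):
    M=((P[...,2]>lo)&(P[...,2]<hi)).astype(np.uint8)
    n,l,s,c=cv2.connectedComponentsWithStats(M)
    for k in range(1,n):
        if s[k,4]>100:
            m=P[l==k]; print(lo,s[k],m.mean(0),cv2.minAreaRect((m[:,:2]*1000).astype(np.float32)))
print(delta([.508,-.1835,.144],15.2))
E
```

```text
1.65 [ 0.5078 -0.1835  0.2998] [-0.5848  0.0429  0.1469]
0.1 [ 235  155   47   62 2790] [ 0.5086 -0.1851  0.1106] ((506.92498779296875, -185.512939453125), (60.47980880737305, 44.07263946533203), 15.249979972839355)
0.1 [225 169   6  35 158] [ 0.4991 -0.1569  0.1056] ((498.4278869628906, -156.7576446533203), (33.91683578491211, 4.267043590545654), 15.47372817993164)
0.1 [286 169   6  34 157] [ 0.5145 -0.2143  0.1055] ((514.7031860351562, -214.4916229248047), (32.798828125, 4.110755920410156), 15.620957374572754)
0.1 [460 176  52  62 997] [ 0.5515 -0.396   0.1102] ((548.9588623046875, -402.26495361328125), (27.59064483642578, 62.80247116088867), 86.06964874267578)
0.045 [ 216  141   84   64 1926] [ 0.5171 -0.182   0.0521] ((506.08819580078125, -185.87213134765625), (75.09146881103516, 94.21339416503906), 15.383928298950195)
0.045 [429 164  44  51 450] [ 0.5516 -0.3963  0.0526] ((548.9774780273438, -402.6182556152344), (27.65285301208496, 62.9062385559082), 86.28913879394531)
0.045 [ 87 180  26  24 476] [ 0.4348 -0.0096  0.0499] ((434.1011962890625, -9.108161926269531), (28.050762176513672, 27.993314743041992), 84.47054290771484)
0.045 [502 315  10  23 135] [ 0.3854 -0.5812  0.0507] ((387.6567077636719, -581.4406127929688), (26.42169761657715, 4.543114185333252), 4.022984981536865)
(array([ 0.   ,  0.001, -0.001]), array([ 0.08, -0.06, 15.58]))
```

View pics/w1.png

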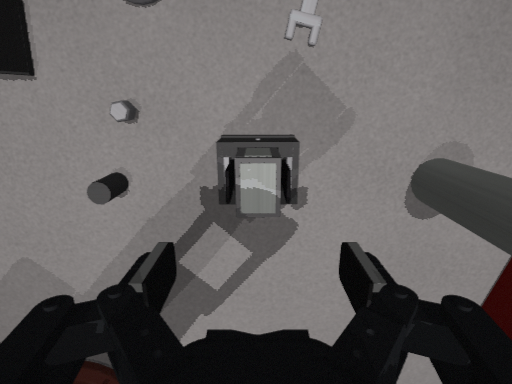

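The wrist view shows the right cassette in its dark dock at (258,187), with a yaw of about 15.3°, and both catches sit symmetric to it. I descend now.

Emit:
play_rows --series '[[[0,0,0],[-0.1,0.1,3],0],[[0,0,0],[-0.1,0.1,6],0],[[0,0,0],[-0.1,0.1,9],0],[[0,0,0],[-0.1,0.1,11.5],0],[[0,0,0],[-0.1,0.1,13.5],0],[[0,0,0],[-0.1,0.1,15],0],[[0,0,0],[-0.1,0.1,15.7],0],[[0,0,0],[-0.1,0.1,15.7],0],[[0,0,0],[-0.1,0.1,15.7],0]]'

```text
time_s: 2.45
position: [0.5064, -0.1866, 0.1431]
tool_rot: [0.991, 0.131, -0.0, 0.0]
ft_force: [0.8, 0.3, 0.7]
gripper_width: 0.0855
```

Emit:
play_rows --series '[[[0,0,0],[0,0,0],0.2],[[0,0,0],[0,0,0],0.3],[[0,0,0],[0,0,0],0.4],[[0,0,0],[0,0,0],0.6],[[0,0,0],[0,0,0],0.7],[[0,0,0],[0,0,0],0.7],[[0,0,0],[0,0,0],0.7]]' --newtons 30

```text
time_s: 3.03
position: [0.5072, -0.1856, 0.1459]
tool_rot: [0.991, 0.131, 0.0, -0.001]
ft_force: [-3.6, 5.7, 10.4]
gripper_width: 0.0489
```

```bash
python3 - <<'E'
from h import *
np.set_printoptions(precision=4,suppress=True)
o=arm.get_obs();print({k:o[k] for k in('time_s','position','ft_force','moment','gripper_width','tau')})
p,d=arm.snapshot('wrist');save(0,'w2',p)
E
```

```text
{'time_s': 3.0333, 'position': array([ 0.5072, -0.1856,  0.1459]), 'ft_force': array([-3.622 ,  5.7263, 10.4035]), 'moment': array([1.1166, 0.5771, 0.0001]), 'gripper_width': 0.04894299886780365, 'tau': array([ -2.2292, -30.3122, -24.0872,  -0.9614,  -1.8047,  -0.0061])}
```

View pics/w2.png

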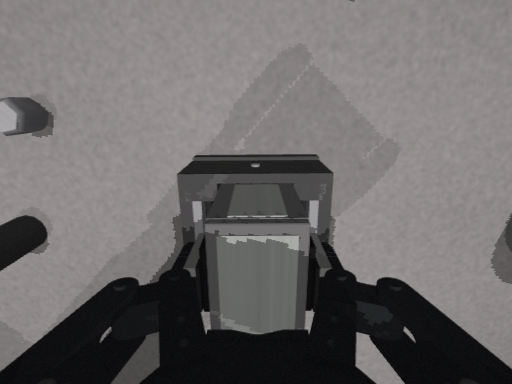

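Emit:
play_rows --series '[[[0,0,0],[0,-0.1,0],0.7],[[0,0,0],[0,-0.1,-0.3],0.7],[[0,0,0],[0,-0.1,-0.6],0.7],[[0,0,0],[0,-0.1,-0.9],0.7],[[0,0,0],[0,-0.1,-1],0.7],[[0,0,0],[0,-0.1,-1],0.7]]'

```text
time_s: 3.58
position: [0.5071, -0.1849, 0.1561]
tool_rot: [0.991, 0.131, 0.001, -0.001]
ft_force: [0.1, 1.7, -2.3]
gripper_width: 0.0487
```

```bash
python3 - <<'E'
from h import *
np.set_printoptions(precision=4,suppress=True)
o=arm.get_obs();print({k:o[k] for k in('time_s','position','ft_force','moment','gripper_width','tool_rot')})
p,d=arm.snapshot('wrist');save(0,'w3',p)
E
```

```text
{'time_s': 3.5833, 'position': array([ 0.5071, -0.1849,  0.1561]), 'ft_force': array([ 0.1485,  1.6649, -2.3064]), 'moment': array([-0.0237,  0.0161, -0.0414]), 'gripper_width': 0.04869916613048379, 'tool_rot': array([ 0.9914,  0.1307,  0.0005, -0.0007])}
```

View pics/w3.png

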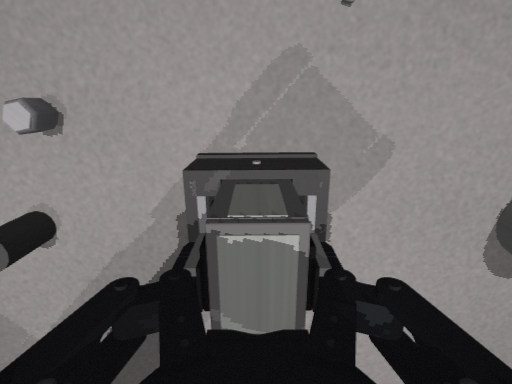

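The cassette rose with the hand, and the load is only about 2.3 N, which suggests the nearly empty one. I raise it a bit more to confirm.

Emit:
play_rows --series '[[[0,0,0],[0,-0.05,-0.3],0.7],[[0,0,0],[0,-0.05,-0.6],0.7],[[0,0,0],[0,-0.05,-0.9],0.7],[[0,0,0],[0,-0.05,-0.9],0.7],[[0,0,0],[0,-0.05,-0.9],0.7],[[0,0,0],[0,-0.05,-0.9],0.7]]'

```text
time_s: 4.13
position: [0.5068, -0.1843, 0.1649]
tool_rot: [0.991, 0.131, 0.0, -0.001]
ft_force: [-0.1, -0.2, -2.6]
gripper_width: 0.0485
```

```bash
python3 - <<'E'
from h import *
np.set_printoptions(precision=4,suppress=True)
for _ in range(3):
    p,d=arm.snapshot('wrist');o=arm.get_obs();print(o['time_s'],o['position'],o['ft_force'],o['moment'])
P=cloud('wrist',d);m=P[(P[...,2]>.115)&(P[...,2]<.145)&(abs(P[...,0]-.507)<.04)&(abs(P[...,1]+.185)<.022)];print(np.median(m[:,2]),len(m))
E
```

```text
4.1833 [ 0.5067 -0.1842  0.1648] [-0.066  -1.67   -2.7404] [-0.0195 -0.014   0.0028]
4.2333 [ 0.5067 -0.1842  0.1648] [ 0.5459  0.3583 -2.4564] [-0.0399 -0.0236  0.0213]
4.2833 [ 0.5067 -0.1843  0.1648] [-0.0258  0.2009 -2.7171] [-0.0045  0.0416 -0.028 ]
0.1297337776258885 11652
```

Right one measures about 0.26 kg with its underside about 20 mm up, so it's the nearly empty one. I lower it back and release.

Emit:
play_rows --series '[[[0,0,0],[0,0,0.5],0.7],[[0,0,0],[0,0,1],0.7],[[0,0,0],[0,0,1.5],0.7],[[0,0,0],[0,0,1.9],0.7],[[0,0,0],[0,0,2.2],0.7],[[0,0,0],[0,0,2.3],0.7],[[0,0,0],[0,0,2.3],0.7]]'

```text
time_s: 4.87
position: [0.507, -0.1844, 0.1459]
tool_rot: [0.991, 0.131, -0.001, -0.002]
ft_force: [-10.4, 4.8, 23.8]
gripper_width: 0.0488
```

```bash
python3 - <<'E'
from h import *
np.set_printoptions(precision=4,suppress=True)
p,d=arm.snapshot('wrist');o=arm.get_obs();print(o['time_s'],o['position'],o['ft_force'],o['moment'])
P=cloud('wrist',d);m=P[(P[...,2]>.09)&(P[...,2]<.145)&(abs(P[...,0]-.507)<.04)&(abs(P[...,1]+.185)<.022)];print(np.median(m[:,2]),len(m))
E
```

```text
4.9167 [ 0.507  -0.1843  0.1459] [-9.8513  4.6168 23.2757] [0.7573 1.7201 0.0474]
0.11107492068765426 12408
```

Emit:
play_rows --series '[[[0,0,0],[0,0,0.15],0.5],[[0,0,0],[0,0,0.15],0.2],[[0,0,0],[0,0,0.15],0],[[0,0,0],[0,0,0.15],0],[[0,0,0],[0,0,0.15],0],[[0,0,0],[0,0,0.1],0],[[0,0,0],[0,0,0],0]]'

```text
time_s: 5.5
position: [0.5069, -0.1843, 0.1455]
tool_rot: [0.991, 0.131, -0.001, -0.002]
ft_force: [-0.6, 0.3, -0.1]
gripper_width: 0.0855
```

```bash
python3 - <<'E'
from h import *
np.set_printoptions(precision=4,suppress=True)
p,d=arm.snapshot('wrist');o=arm.get_obs();print(o['time_s'],o['position'],o['ft_force'],o['moment'],o['gripper_width']);save(0,'w4',p)
P=cloud('wrist',d);m=P[(P[...,2]>.09)&(P[...,2]<.145)&(abs(P[...,0]-.507)<.04)&(abs(P[...,1]+.185)<.022)];print(np.median(m[:,2]),len(m))
E
```

```text
5.55 [ 0.5071 -0.1844  0.1459] [1.0615 0.753  0.6514] [-0.0106  0.0107 -0.0169] 0.08529208949670257
0.11124528374150376 11717
```

View pics/w4.png

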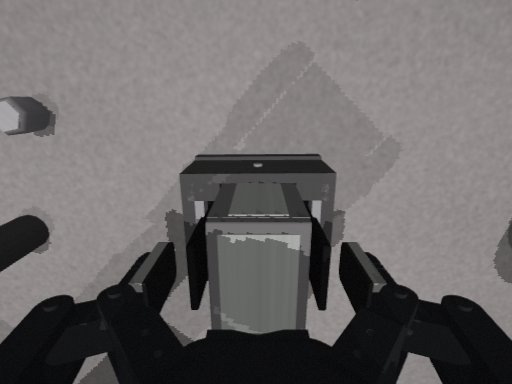

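The catches are sprung out, the fingers are clear of them and the box top is back at 0.111. Now to the left cassette.

```bash
python3 - <<'E'
from h import *
print(delta([.573,.1605,.30],9))
E
```

```text
(array([-0.003,  0.002,  0.106]), array([ 15.3 , -31.64, -15.33]))
```

Emit:
play_rows --series '[[[0,0,0],[0,0,-3.5],0],[[0,0,0],[0,0,-7],0],[[0,0,0],[0,0,-10.5],0],[[0,0,0],[0,0,-13.5],0],[[0,0,0],[0.5,-1,-15],0],[[0,0,0.01],[2,-4,-15.3],0],[[0,0,0.03],[3.7,-7.5,-15.3],0],[[0,0,0.05],[5.4,-11,-15.3],0],[[0,0,0.07],[7.1,-14.5,-15.3],0],[[0,0,0.09],[8.8,-18,-15.3],0],[[0,0,0.1],[10.5,-21.5,-15.3],0],[[0,0,0.106],[12.2,-25,-15.3],0],[[0,0,0.106],[13.9,-28.5,-15.3],0],[[0,0,0.106],[15.3,-31.6,-15.3],0],[[0,0,0.106],[15.3,-31.6,-15.3],0],[[0,0,0.106],[15.3,-31.6,-15.3],0],[[0,0,0.106],[15.3,-31.6,-15.3],0]]'

```text
time_s: 6.97
position: [0.5729, 0.1598, 0.2994]
tool_rot: [0.997, 0.079, -0.001, -0.001]
ft_force: [0.2, -0.2, 0.8]
gripper_width: 0.0854
```

```bash
python3 - <<'E'
from h import *
np.set_printoptions(precision=4,suppress=True)
o=arm.get_obs();print(o['time_s'],o['position'],o['ft_force'])
p,d=arm.snapshot('wrist');save(0,'w5',p);P=cloud('wrist',d)
for lo,hi in((0.1,.12),(.045,.06)):
    M=((P[...,2]>lo)&(P[...,2]<hi)).astype(np.uint8)
    n,l,s,c=cv2.connectedComponentsWithStats(M)
    for k in range(1,n):
        if s[k,4]>100:
            m=P[l==k]; print(lo,s[k],m.mean(0),cv2.minAreaRect((m[:,:2]*1000).astype(np.float32)))
E
```

```text
6.9667 [0.5729 0.1598 0.2994] [ 0.1878 -0.1712  0.7519]
0.1 [ 232  154   49   64 2800] [0.574  0.1599 0.1107] ((572.0286865234375, 159.4899139404297), (60.90587615966797, 44.02174758911133), 11.565669059753418)
0.1 [285 167   5  35 162] [0.5787 0.1305 0.1054] ((577.6712646484375, 130.18394470214844), (34.08875274658203, 3.8794894218444824), 11.270593643188477)
0.1 [223 170   7  34 155] [0.5669 0.1887 0.1057] ((566.1309204101562, 188.8021240234375), (33.32795333862305, 4.118694305419922), 11.010355949401855)
0.045 [ 398   70   43   44 1415] [0.6865 0.0029 0.0528] ((686.7147827148438, 0.6618061065673828), (44.04868698120117, 41.73435974121094), 8.90842342376709)
0.045 [   0   89   49   66 1121] [0.5917 0.4138 0.0532] ((587.710205078125, 421.8448486328125), (70.87997436523438, 42.132076263427734), 8.17223072052002)
0.045 [ 214  139   84   67 1897] [0.5833 0.1605 0.0522] ((571.81787109375, 159.57305908203125), (74.51727294921875, 93.47196197509766), 11.333477020263672)
0.045 [ 112  221   83   56 1901] [0.4612 0.2719 0.0515] ((451.2904052734375, 272.8822326660156), (75.6014404296875, 95.01392364501953), 9.71838092803955)
0.045 [ 470  235   42   57 1471] [ 0.5024 -0.1513  0.052 ] ((498.91473388671875, -159.9438934326172), (76.45096588134766, 44.07801818847656), 15.193438529968262)
```

View pics/w5.png

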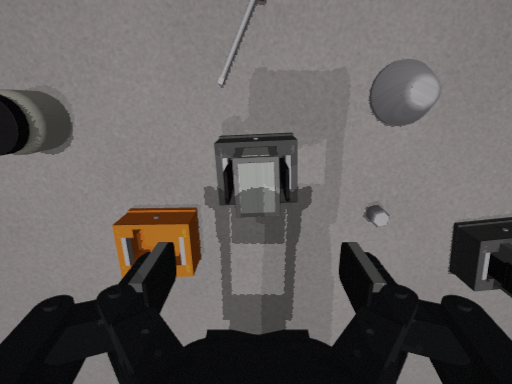

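```bash
python3 - <<'E'
from h import *
print(delta([.572,.1603,.1445],11.3))
E
```

```text
(array([-0.002,  0.002, -0.041]), array([-0.04, -0.09, 15.49]))
```

Emit:
play_rows --series '[[[0,0,-0.041],[0,-0.1,3],0],[[0,0,-0.041],[0,-0.1,6],0],[[0,0,-0.041],[0,-0.1,9],0],[[0,0,-0.041],[0,-0.1,11.5],0],[[0,0,-0.041],[0,-0.1,13.5],0],[[0,0,-0.041],[0,-0.1,15],0],[[0,0,-0.041],[0,-0.1,15.5],0],[[0,0,-0.041],[0,-0.1,15.5],0],[[0,0,-0.041],[0,-0.1,15.5],0]]'

```text
time_s: 7.77
position: [0.5729, 0.1595, 0.145]
tool_rot: [0.995, 0.098, -0.001, -0.001]
ft_force: [-0.5, 0.9, 0.1]
gripper_width: 0.0859
```

Emit:
play_rows --series '[[[0,0,0],[0,0,0],0.2],[[0,0,0],[0,0,0],0.3],[[0,0,0],[0,0,0],0.4],[[0,0,0],[0,0,0],0.6],[[0,0,0],[0,0,0],0.7],[[0,0,0],[0,0,0],0.7],[[0,0,0],[0,0,0],0.7]]' --newtons 45

```text
time_s: 8.35
position: [0.5746, 0.1608, 0.1492]
tool_rot: [0.995, 0.098, 0.001, -0.002]
ft_force: [-4.5, 1.0, 11.4]
gripper_width: 0.047
```

```bash
python3 - <<'E'
from h import *
np.set_printoptions(precision=4,suppress=True)
o=arm.get_obs();print({k:o[k] for k in('time_s','position','ft_force','moment','gripper_width')}, Ro.from_quat(o['tool_rot']).inv().apply(o['ft_force']))
E
```

```text
{'time_s': 8.35, 'position': array([0.5746, 0.1608, 0.1492]), 'ft_force': array([-4.5352,  0.9784, 11.3957]), 'moment': array([ 0.2525,  0.6061, -0.0165]), 'gripper_width': 0.047032667898214905} [ -4.2261  -1.8825 -11.401 ]
```

Emit:
play_rows --series '[[[0,0,0],[-0.1,0,0],0.7],[[0,0,0],[-0.1,0,-0.3],0.7],[[0,0,0],[-0.1,0,-0.6],0.7],[[0,0,0],[-0.1,0,-0.9],0.7],[[0,0,0],[-0.1,0,-1.2],0.7],[[0,0,0],[-0.1,0,-1.5],0.7],[[0,0,0],[-0.1,0,-1.5],0.7],[[0,0,0],[-0.1,0,-1.5],0.7]]'

```text
time_s: 9.02
position: [0.5732, 0.1604, 0.1642]
tool_rot: [0.995, 0.098, 0.001, -0.002]
ft_force: [0.4, -0.5, -8.1]
gripper_width: 0.0463
```

```bash
python3 - <<'E'
from h import *
np.set_printoptions(precision=4,suppress=True)
p,d=arm.snapshot('wrist');o=arm.get_obs();print(o['time_s'],o['position'],o['ft_force'],o['moment'],o['gripper_width']);save(0,'w6',p)
P=cloud('wrist',d);m=P[(P[...,2]>.09)&(P[...,2]<.155)&(abs(P[...,0]-.572)<.04)&(abs(P[...,1]-.16)<.022)];print(np.median(m[:,2]),len(m))
E
```

```text
9.0667 [0.5732 0.1604 0.1641] [ 0.6419  0.0362 -7.0487] [ 0.0016 -0.1527  0.0254] 0.04644145855069952
0.12550143209866899 12392
```

View pics/w6.png

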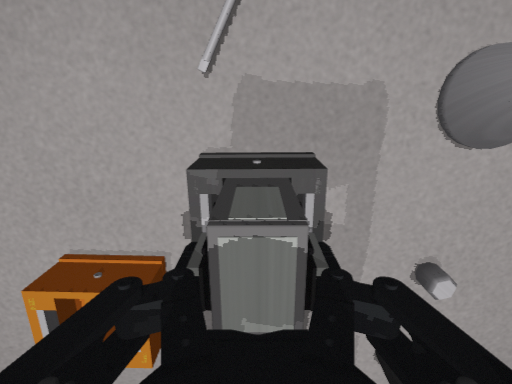

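The load is 7–8 N, so the left cassette is the full one, and it follows the hand. I lift it straight out.

Emit:
play_rows --series '[[[0,0,0],[0,0,-0.5],0.7],[[0,0,0],[0,0,-1.2],0.7],[[0,0,0],[0,0,-2],0.7],[[0,0,0],[0,0,-2.8],0.7],[[0,0,0],[0,0,-3.6],0.7],[[0,0,0],[0,0,-4.4],0.7],[[0,0,0],[0,0,-5.3],0.7],[[0,0,0],[0,0,-6.3],0.7],[[0,0,0],[0,0,-7.3],0.7],[[0,0,0],[0,0,-8.3],0.7],[[0,0,0],[0,0,-9.3],0.7],[[0,0,0],[0,0,-10],0.7],[[0,0,0],[0,0,-10.5],0.7],[[0,0,0],[0,0,-10.5],0.7],[[0,0,0],[0,0,-10.5],0.7],[[0,0,0],[0,0,-10.5],0.7]]'

```text
time_s: 10.4
position: [0.5726, 0.1599, 0.2683]
tool_rot: [0.995, 0.098, -0.0, -0.002]
ft_force: [-0.2, -0.1, -7.9]
gripper_width: 0.0461
```

```bash
python3 - <<'E'
from h import *
np.set_printoptions(precision=4,suppress=True)
p,d=arm.snapshot('wrist');o=arm.get_obs();print(o['time_s'],o['position'],o['ft_force'],o['moment'],o['gripper_width'],abs(o['joint_vel']).max());save(0,'w7',p)
P=cloud('wrist',d);m=P[(P[...,2]>.19)&(P[...,2]<.26)&(abs(P[...,0]-.572)<.04)&(abs(P[...,1]-.16)<.022)];print('top z',np.median(m[:,2]),len(m))
p,d=arm.snapshot('scene');save(0,'s7',p)
p,d=arm.snapshot('top');P=cloud('top',d)
m=P[(P[...,2]>.095)&(P[...,2]<.13)&(abs(P[...,0]-.507)<.06)&(abs(P[...,1]+.183)<.06)];print('right',m[:,2].mean(),cv2.minAreaRect((m[:,:2]*1000).astype(np.float32)))
c=p[228-30:228+30,308-40:308+40];save(0,'t7',cv2.resize(np.hstack([c]),None,fx=6,fy=6,interpolation=cv2.INTER_CUBIC))
E
```

```text
10.45 [0.5725 0.1599 0.2681] [-0.0466 -0.6635 -8.4804] [-0.008  -0.055   0.0188] 0.04587502710206235 0.004002085517715359
top z 0.22941927289048034 12519
right 0.10977490433319605 ((508.4591979980469, -182.66908264160156), (61.38147735595703, 64.07803344726562), 14.176105499267578)
```

View pics/s7.png

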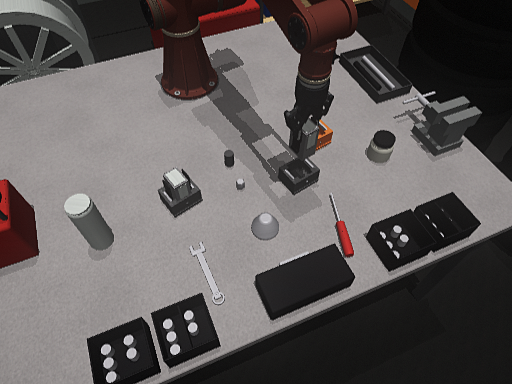

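View pics/t7.png

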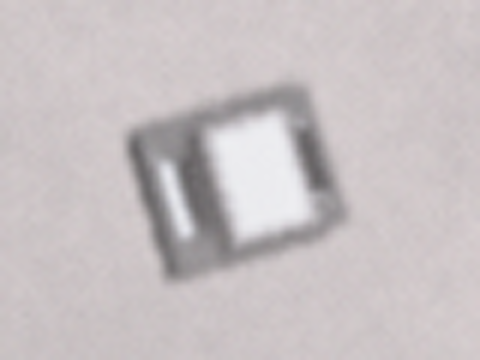

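View pics/w7.png

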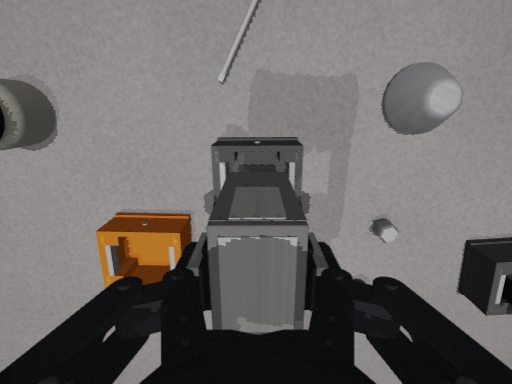

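The left cassette hangs upright above its empty dock with its top at z 0.229, so its underside is about 0.13 m up. The right one sits in its dock at (308,228) in the top view, with its top at 0.110 as before, and the bystanders look unmoved. I hand in.

```bash
python3 -c "
from station import arm
print(arm.hand_in())"
```

```text
the job is handed in; nothing more can be done
None
```

I handed the job in at about 10.6 s with the left cassette, the full one, held up by its pinched catches. `hand_in` reports no verdict, so the result is not confirmed.

- **Finding the full one:** The right cassette pulled with about 2.6 N (0.26 kg), so it was the nearly empty one. I lowered it back into its dock and let go. The left one pulled with about 8 N (0.8 kg).
- **Held cassette:** It hangs upright and still, with its underside about 0.13 m above the bench. It is held at 45 N. The gripper read 46 mm where 52 mm would mean fully pressed, so I took both catches as fully in. I could not measure catch travel directly.
- **Right cassette:** Its top is at 0.110 m, the same as at the start. In a close wrist picture taken after release, its catches looked sprung out and the fingers were clear of them.
- **Other things:** In the last scene picture the bystanders looked unmoved. I checked this by eye only and did not measure it.

No check failed. The cameras disagreed on positions by about 2 mm, which did not affect the grasps.

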